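# Lock the strapping-reel turntable with its pin

### The job

The reel turntable is still turning on its slipping drive and has to be locked. Take the metal lock pin out of the wooden holder, put it into the hole of the fixed bracket, and with its tip gently brake the turning flange to a slow creep, so that the flange's lock hole comes to rest under the bracket and takes the pin; never ram the flange or let the pin snatch it at speed. Push the pin fully home until its handle sits on the bracket, let go, and leave everything else on the bench as it is.

Things in the scene. Friction and masses are not known exactly. Their poses are not given: they have to be found in the camera images.
- pin_grip (a point): Centre of the plain metal lock pin's handle, 68 mm above the tip. Round ringed handle 22 mm across, 50 mm tall (25 mm either side of this point), on a round shaft 10 mm across and 43 mm long with a 1.2 mm chamfered tip; 65 to 105 g. z points up along the pin, away from the tip. Round, so its yaw is free. It starts upright in the wooden holder, handle resting on the block.
- pin_tip (a point): Tip of the lock pin: centre of its lower end face, on its axis; z points up along the pin.
- holder: Wooden block, 60 mm (x) by 150 mm (y), 50 mm high; origin under its centre. Two upright 13 mm holes, 47 mm deep, at y = -42 and +42 mm: one holds the lock pin, the other a nut driver with a black T-handle 90 mm long, roughly along the block's y, its top 107 mm above the bench (leave it alone). Lift the pin 50 mm or more before moving sideways.
- stand: Fixed reel stand; origin on the bench under the turning axis. Base 280 by 250 mm, 50 mm high, motor box behind (+x). The bracket stands at its -x side and reaches over the flange. The reel on the flange is 100 mm across, its top 106 mm above the bench, with a hub nut to 116 mm.
- guide (a point): Centre of the mouth of the round guide hole, at the top of the fixed steel bracket, 104 mm above the bench. Hole 12.5 mm across, 2 mm chamfer, straight down through the 14 mm thick, 50 mm wide bracket. Free, the flange's top is 28 mm below this point. x points to the turning axis, 85 mm away. Fully home, the pin's handle rests on the bracket, its tip 43 mm below this point.
- lock_hole (a point): Centre of the flange's only hole, at the flange's top face: an almost square through hole, 14 mm along the turn, 15 mm radially, 85 mm from the axis, in the 12 mm thick flange. It turns with the flange and passes under the guide hole once a turn.
- flange_face (a point): Centre of the flange's top face, on the turning axis. Flat metal, 216 mm across, 76 mm above the bench when free. It floats on a spring: pressing takes about 1 N to start and 0.8 N more per mm, up to 9 mm, then a hard stop. Pressing with the pin brakes it: about 3 to 6 N stops it, less slows it; eased off it speeds up again, and rises. Keep the force under 20 N.
- turntable (a joint): Turning angle of flange and reel, rad, growing, anticlockwise from above. The lock hole is under the guide hole at 0 and each whole turn (2 pi). Free, a slipping drive (0.2 N m, never off) turns it at about 2.8 rad/s. The pin must not enter the hole (over 3 mm below the face) at more than 1.8 rad/s; at the hole the brake lets go and the flange speeds up a little, so let it arrive at a creep of about 0.5 rad/s.

How it is judged:
On the way, in this order (a step that is already met when the one before it is completed fails the run):
1. the pin's tip is in the bracket's guide hole, still above the flange's hole (z of pin_tip in the frame of guide below -0.01 m and horizontal distance between pin_tip and guide below 0.006 m and z of pin_tip in the frame of flange_face above -0.003 m), for 0.1 s.
2. the flange is braked by the pin's tip below 1.2 rad/s, the pin resting on its face (velocity of joint turntable below 1.2 rad/s and contact force between pin and turntable above 0.5 N and horizontal distance between pin_tip and guide below 0.006 m and z of pin_tip in the frame of flange_face above -0.003 m), for 0.1 s.
3. the pin has entered the lock hole and is fully home (z of pin_tip in the frame of guide below -0.0405 m and horizontal distance between pin_tip and guide below 0.008 m and angle between pin_tip's own z axis and vertical below 0.12 rad and horizontal distance between pin_tip and lock_hole below 0.01 m and z of pin_tip in the frame of flange_face below -0.008 m), for 0.2 s.
At the end, for the whole second after the job is handed in: The pin stands upright (within 7 degrees) through the guide hole and the flange's lock hole, its handle on the bracket (within 2.5 mm), at least 8 mm into the flange, the turntable at rest (under 0.1 rad/s) and the pin let go and still (all of step 3 and velocity of joint turntable between -0.1 and 0.1 rad/s and linear speed of pin below 0.02 m/s); the robot touches nothing.
It fails at once if the pin pressed on the face of the flange with more than 20 N (contact force between pin and turntable above 20 N and z of pin_tip in the frame of flange_face above -0.003 m).
It fails at once if the pin went more than 3 mm into the lock hole while the flange turned faster than 1.8 rad/s (z of pin_tip in the frame of flange_face below -0.003 m and horizontal distance between pin_tip and guide below 0.006 m and velocity of joint turntable above 1.8 rad/s).
It fails at once if the robot pushed the turntable itself (contact force between the fingers and turntable above 5 N).
It fails at once if another thing on the bench was moved more than 30 mm (distance of any of driver, carton_a, carton_b, tape_roll, core, marker, tensioner from where it was at the start of the episode above 0.03 m).
It also fails if it takes over 54 s, if anything falls off the work surface, if the arm or the gripper's body presses on something with over 40 N, if the wrist force passes 120 N, or if a joint passes its speed limit or range.

### The arm

A 6-joint arm with a two-finger parallel gripper is mounted at the origin on the work surface. World frame = base frame: x ahead of the robot, y to its left, z up, the work surface at z = 0. Lengths are in m, angles in rad, forces in N, time in s.
With the tool pointing down it reaches from about 0.35 to 0.775 m from the base axis. Payload 5.5 kg.
Tool frame: the origin (TCP) lies between the finger pads; the fingertips stand env.nose_length ahead of it and the grasp point (between the pads) lies 8 mm behind it (env.nose_length is the distance from the TCP to the fingertips, in m); z points along the fingers, y is the direction in which the jaws open and shut (so a half turn about z gives the same grasp; the last joint's range is limited). The gripper opens to 85 mm and grips with 20 to 120 N. Pads are 22 mm wide; open, the fingers measure 114 mm over their backs; the gripper's body (76 mm by 85 mm) begins 54 mm behind the grasp point. The pads swing forward as they close: fully open they stand 13 mm farther back than shut.
Start: joints at [-0.14, 0.313, 0.046, 1.304, 0, 1.431], TCP at [0.575, -0, 0.242] pointing down, gripper open.
Joint ranges: [-2.76, 2.76], [-0.86, 1.69], [-1.03, 1.26], [-2.2, 2.34], [-1.47, 1.5], [-3.14, 3.14]. Speed limits (rad/s): [2.57, 2.57, 3.14, 3.14, 3.14, 3.14].

### API

Orientations are given as a unit quaternion [w, x, y, z].
In Python, from workcell import env gives the robot as it stands. The module is installed in compiled form; this text tells all that it offers.
- The arm moves only by the shell command python3 -m creep 'ROWS' [FORCE]. ROWS is a JSON object of lists of equal length, an entry for each row: "hand": the finger opening in mm, from 0 to 85.4; "delta_pos": the shift along the tool's x, y, z scaled (see below), a list of three; "turn": the turn about the tool's z scaled (see below). In form: {"hand": [hand, ...], "delta_pos": [[dx, dy, dz], ...], "turn": [turn, ...]}. A call has exactly 5 rows; each row shifts and turns the commanded pose from where the row before left it, along the tool's axes as they then stand; what a row does not reach is not made up. The controller multiplies each number of a shift by 0.8 m and each number of a turn by 5 degrees. A row lasts 1/12 s, in which the tool goes at most 41.7 mm and 7.16 degrees, less where a joint would pass 70% of its speed; a pose out of reach is approached as far as the arm can. A call with a number of a shift or a turn outside -1 to 1 is refused whole. A call with a gripper value outside its range is refused whole. The fingers move at their own pace and stop on an object; FORCE is the grip in N (left out, the last holds). Time passes only in rows, so rows that do not move let the fingers close, or fill a call up. It gives the time, the measured TCP pose, the force and the opening at its end, in the units of the state.
- env.get_state(): the state, without advancing time (a new reading comes with each control period).
- env.read_camera(name): name is "scene" or "side" or "wrist"; returns a dict with "pixels" (420x560x3 uint8, red, green, blue), "depth" (420x560 float32, m along the optical axis (not along the pixel's ray), 0 where there is no reading), "fx", "fy", "cx", "cy" (pixels), "origin" and "orientation" of the camera in the world. Camera axes: x right, y down, z forward; pixel columns grow to the right and rows downward; lengths in m; the calibration is good to about 2 mm. The wrist camera is an equidistant fisheye: a pixel r from the principal point sees the ray r / f radians off the axis. A picture is of the moment at which its call begins.
- env.hand_in(): hands the job in, once; it reports no verdict.
Trained networks look in the newest picture that a camera, given by its name, has taken for a name from the list of things; names that differ only in an ending like _2 or _b are one class to them, and where a whole thing is asked for, a point or a joint stands for the part that bears it (a point fixed in the world has none). Each returns a list of dicts, best first, with "score" (0 to 1); they miss things now and then, are a little off and sometimes report something else, mostly with a low value. They report only what shows in the picture. A call takes as long as a camera call.
- env.find_in(camera, target): "location" ([row, column] in pixels, amid what is visible of it).
- env.pinpoint(camera, target): "location" ([row, column] in pixels: a listed point, or the origin of a listed thing).
The state is a dict: "clock": time; "joint_pos": joint angles; "qvel": joint speeds; "tau": joint torques, N m; "tcp_pos": TCP position; "orientation": TCP orientation; "wrist_force": force on the tool from outside, world axes, zero at the start; "ft_torque": the same for the moment, N m; "finger_gap": finger opening in m.
Only numpy, scipy, OpenCV 4.12 (cv2) and the standard library are available. Lean on these libraries where they do the work, as an engineer would, in place of code of your own. Each camera call takes 0.05 s, during which the arm holds its last target.

## Working session

There is one attempt and no reset: what is moved stays moved. The work goes in short steps, Python scripts to look and compute and a shell command to move; the robot and the scene stay as the last step left them, time stands still between calls to the robot, and variables do not carry over. Pictures are saved under pics/ and viewed, and the job is handed in when it is done.

```bash
mkdir -p pics
cat > h.py <<'E'
import numpy as np, cv2
from workcell import env
from scipy.spatial.transform import Rotation as R
def rot(q): return R.from_quat([q[1],q[2],q[3],q[0]]).as_matrix()
def ray(c,name,row,col):
    u=(col-c['cx']);v=(row-c['cy'])
    if name=='wrist':
        x=u/c['fx'];y=v/c['fy'];r=np.hypot(x,y)
        d=np.array([np.sin(r)*x/max(r,1e-9),np.sin(r)*y/max(r,1e-9),np.cos(r)])
    else: d=np.array([u/c['fx'],v/c['fy'],1.])
    return np.array(c['origin']),rot(c['orientation'])@d
def atz(c,name,row,col,z):
    o,d=ray(c,name,row,col); return o+d*(z-o[2])/d[2]
def bydepth(c,name,row,col):
    r,k=int(round(row)),int(round(col)); D=c['depth'][r,k]
    u=(col-c['cx']);v=(row-c['cy'])
    o,d=ray(c,name,row,col)
    dz=d@rot(c['orientation'])[:,2]
    return o+d*D/dz
def save(c,fn): cv2.imwrite('pics/'+fn,c['pixels'][:,:,::-1])
E
python3 - <<'E'
from h import *
s=env.get_state();print(s,env.nose_length)
H={'pin_grip':.075,'pin_tip':.007,'holder':0,'stand':0,'guide':.104,'lock_hole':.076,'flange_face':.076}
for n in ['scene','side','wrist']:
    c=env.read_camera(n);save(c,n+'0.png')
    print(n,c['origin'],c['orientation'],c['fx'],c['cx'],c['cy'])
    for t in H:
        for p in env.pinpoint(n,t)[:2]:
            r,k=p['location']; print(t,np.round([r,k,p['score']],2),atz(c,n,r,k,H[t]).round(4),bydepth(c,n,r,k).round(4))
print(env.get_state()['clock'])
E
```

```text
{'clock': 0.0, 'joint_pos': array([-1.39577785e-01,  3.14022554e-01,  4.49419507e-02,  1.30362664e+00,
       -1.26839975e-05,  1.43120115e+00]), 'qvel': array([-0.00065603,  0.00158051,  0.00076765,  0.00024561, -0.00075841,
        0.00064557]), 'tau': array([-2.90074182e-03, -4.80629075e+01,  2.98531097e+01,  1.95313990e-02,
       -3.83516899e-04, -4.27451073e-05]), 'tcp_pos': array([5.74479410e-01, 7.25789734e-05, 2.41381138e-01]), 'orientation': array([-7.59221238e-04,  7.07100306e-01,  7.07112610e-01, -5.80102965e-04]), 'wrist_force': array([ 0.01355221, -0.44897055,  0.03625539]), 'ft_torque': array([-0.01238146,  0.01316948, -0.01434341]), 'finger_gap': 0.08540493856345845} 0.011
scene [1.10278767 0.04604407 0.61287408] [-0.30601562  0.66495195  0.62193163 -0.27819848] 466.8003673616704 270.2544927780828 221.9157050228367
pin_grip [218.7  356.1    0.75] [0.4895 0.2482 0.075 ] [0.4972 0.2457 0.0818]
pin_tip [298.7  139.7    0.54] [ 0.5912 -0.1272  0.007 ] [ 0.6505 -0.1072  0.0772]
pin_tip [308.2  123.1    0.39] [ 0.6095 -0.1513  0.007 ] [ 0.6576 -0.132   0.0662]
holder [251.7
[... 1250 characters left out ...]
 0.5791 -0.0995  0.1086]
lock_hole [2.924e+02 3.754e+02 3.000e-01] [ 0.5811 -0.1367  0.076 ] [ 0.5579 -0.165   0.1068]
flange_face [293.   377.1    0.66] [ 0.5826 -0.1388  0.076 ] [ 0.5584 -0.168   0.1079]
flange_face [191.1  222.9    0.59] [0.4831 0.2458 0.076 ] [0.4818 0.2418 0.0783]
wrist [0.57543495 0.08194348 0.37457367] [ 1.61020207e-01  9.86950848e-01 -9.54604155e-06 -7.18020180e-04] 325.19226210127806 281.7988147791827 214.62777440313025
stand [278.8  287.1    0.79] [ 0.5818 -0.1329  0.    ] [ 0.5804 -0.0855  0.0827]
guide [301.7  213.     0.67] [ 0.5057 -0.1013  0.104 ] [ 0.5026 -0.1093  0.0922]
lock_hole [265.2  230.     0.67] [ 0.5211 -0.0736  0.076 ] [ 0.5192 -0.079   0.0657]
1.2
```

View images.

View pics/scene0.png

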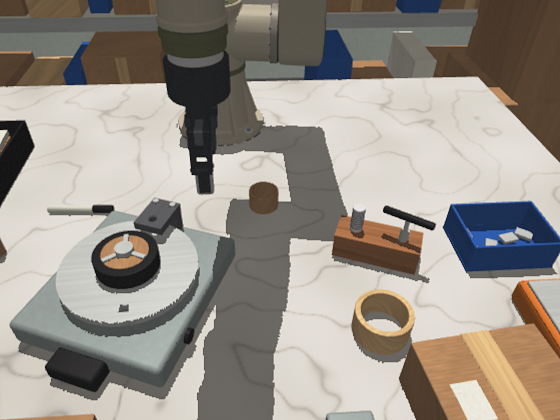

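View pics/side0.png

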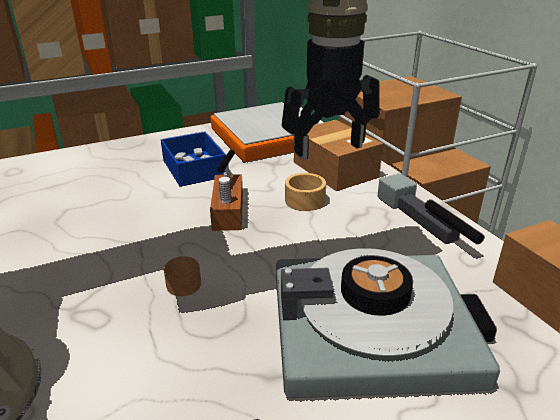

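View pics/wrist0.png

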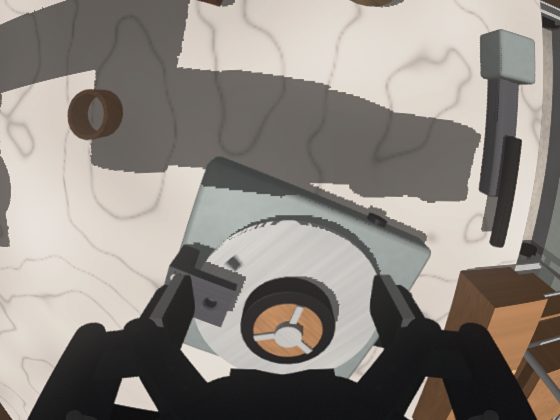

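```bash
python3 -m creep '{"hand":[85,85,85,85,85],"delta_pos":[[0.05,-0.018,0],[0.05,-0.018,0],[0.05,-0.018,0],[0.05,-0.018,0],[0.05,-0.018,0]],"turn":[0,0,0,0,0]}' 40; python3 -m creep '{"hand":[85,85,85,85,85],"delta_pos":[[0.04,-0.014,0.02],[0.019,-0.006,0.02],[0,0,0.02],[0,0,0],[0,0,0]],"turn":[0,0,0,0,0]}'
python3 - <<'E'
from h import *
s=env.get_state();print(s['clock'],s['tcp_pos'],s['orientation'])
H={'pin_grip':.075}
for n in ['wrist','scene']:
    c=env.read_camera(n);save(c,n+'1.png')
    for t in H:
        for p in env.pinpoint(n,t)[:2]:
            r,k=p['location']; print(t,np.round([r,k,p['score']],2),atz(c,n,r,k,H[t]).round(4),bydepth(c,n,r,k).round(4))
    # cloud of pixels on the pin handle 
    rr,kk=np.mgrid[0:420:1,0:560:1]
    P=[]
    for r in range(0,420,1):
        for k in range(0,560,1):
            if c['depth'][r,k]>0: 
                q=bydepth(c,n,r,k)
                if .055<q[2]<.104 and abs(q[0]-.486)<.03 and abs(q[1]-.247)<.03: P.append([*q,r,k])
    P=np.array(P); print(n,len(P))
    if len(P):
        T=P[P[:,2]>P[:,2].max()-.005]; print('top',len(T),T.mean(0).round(4),T.min(0).round(4),T.max(0).round(4)); print('all',P.min(0).round(4),P.max(0).round(4))
E
```

```text
clock: 1.62
tcp_pos: [0.5036, 0.1974, 0.2424]
orientation: [0.0, 0.707, 0.707, 0.0]
wrist_force: [0.6, 0.2, -0.1]
finger_gap: 0.085
clock: 2.03
tcp_pos: [0.4877, 0.2432, 0.1938]
orientation: [-0.0, 0.707, 0.707, -0.001]
wrist_force: [0.1, -0.2, 0.9]
finger_gap: 0.0849
2.0333 [0.48772436 0.24318343 0.1937612 ] [-3.47530210e-04  7.06885823e-01  7.07326991e-01 -9.16636827e-04]
pin_grip [201.6  281.9    0.74] [0.4876 0.252  0.075 ] [0.4876 0.2591 0.0995]
wrist 1022
top 658 [4.886000e-01 2.503000e-01 1.004000e-01 2.135410e+02 2.832082e+02] [4.782e-01 2.384e-01 9.720e-02 1.990e+02 2.690e+02] [4.994e-01 2.607e-01 1.022e-01 2.280e+02 2.980e+02]
all [4.774e-01 2.384e-01 5.500e-02 1.860e+02 2.690e+02] [4.997e-01 2.611e-01 1.022e-01 2.280e+02 2.980e+02]
pin_grip [218.3 358.5   0.9] [0.4887 0.2527 0.075 ] [0.5006 0.2487 0.0854]
scene 336
top 90 [4.896000e-01 2.503000e-01 1.013000e-01 2.072111e+02 3.593111e+02] [4.771e-01 2.402e-01 9.880e-02 2.030e+02 3.530e+02] [4.998e-01 2.610e-01 1.035e-01 2.120e+02 3.650e+02]
all [4.771e-01 2.389e-01 5.500e-02 2.030e+02 3.500e+02] [5.011e-01 2.613e-01 1.035e-01 2.300e+02 3.650e+02]
```

View pics/wrist1.png

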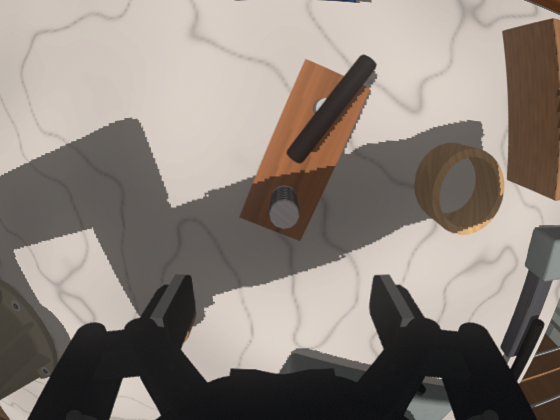

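```bash
python3 -m creep '{"hand":[85,85,85,85,85],"delta_pos":[[0.004,0.002,0.03],[0,0,0.04],[0,0,0.03],[0,0,0.01],[0,0,0]],"turn":[0,0,0,0,0]}'
```

```text
clock: 2.65
tcp_pos: [0.4891, 0.2454, 0.1048]
orientation: [-0.001, 0.708, 0.707, -0.002]
wrist_force: [0.4, -0.6, 0.3]
finger_gap: 0.0849
```

```bash
python3 -m creep '{"hand":[85,85,85,50,10],"delta_pos":[[0.006,0,0.02],[0,0,0.02],[0,0,0],[0,0,0],[0,0,0]],"turn":[0,0,0,0,0]}' 60;  python3 -m creep '{"hand":[10,10,10,10,10],"delta_pos":[[0,0,0],[0,0,0],[0,0,0],[0,0,0],[0,0,0]],"turn":[0,0,0,0,0]}' 60
python3 - <<'E'
from h import *
c=env.read_camera('wrist');save(c,'wrist2.png')
s=env.get_state();print(s['clock'],s['tcp_pos'],s['orientation'],s['finger_gap'],s['wrist_force'])
E
```

```text
clock: 3.07
tcp_pos: [0.4913, 0.2514, 0.0762]
orientation: [0.001, 0.707, 0.707, 0.001]
wrist_force: [0.0, 0.1, -0.8]
finger_gap: 0.0631
clock: 3.48
tcp_pos: [0.4905, 0.2513, 0.0752]
orientation: [0.0, 0.707, 0.707, 0.001]
wrist_force: [-1.5, 0.2, 5.7]
finger_gap: 0.0196
3.5333 [0.49050724 0.25131884 0.07523538] [3.57605509e-04 7.07109077e-01 7.07104163e-01 5.72434638e-04] 0.01963576201689946 [-2.18608196 -0.70952289  4.98838694]
```

View pics/wrist2.png

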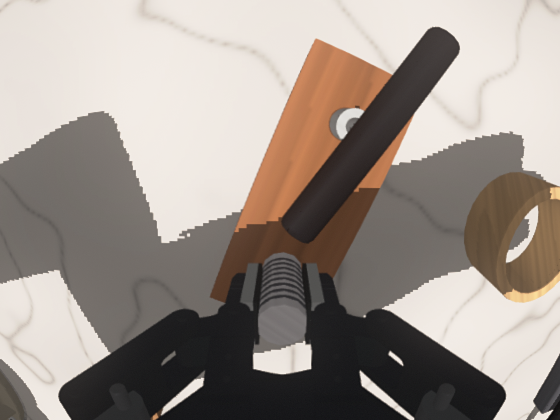

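```bash
python3 -m creep '{"hand":[10,10,10,10,10],"delta_pos":[[0,0,-0.02],[0,0,-0.04],[0,0,-0.045],[0,0,-0.045],[0,0,-0.01]],"turn":[0,0,0,0,0]}' 80;  python3 -m creep '{"hand":[10,10,10,10,10],"delta_pos":[[-0.03,0,0],[-0.05,0.002,0],[-0.05,0.002,0],[-0.05,0.002,0],[-0.05,0.002,0]],"turn":[0,0,0,0,0]}';  python3 -m creep '{"hand":[10,10,10,10,10],"delta_pos":[[-0.05,0.002,0],[-0.05,0.002,0],[-0.03,0.002,0],[-0.02,0.002,0],[0,0,0]],"turn":[0,0,0,0,0]}'
python3 - <<'E'
from h import *
for n in ['wrist','side','scene']:
    c=env.read_camera(n);save(c,n+'3.png')
    for t,z in [('pin_tip',0.125),('guide',.104),('flange_face',.076)]:
        for p in env.pinpoint(n,t)[:2]:
            r,k=p['location']; print(n,t,np.round([r,k,p['score']],2),atz(c,n,r,k,z).round(4),bydepth(c,n,r,k).round(4))
s=env.get_state();print(s['clock'],s['tcp_pos'],s['orientation'],s['finger_gap'],s['wrist_force'])
E
```

```text
clock: 3.95
tcp_pos: [0.4925, 0.2521, 0.2083]
orientation: [0.002, 0.707, 0.707, 0.004]
wrist_force: [1.0, 0.8, 0.2]
finger_gap: 0.0191
clock: 4.37
tcp_pos: [0.4959, 0.0658, 0.2017]
orientation: [-0.0, 0.707, 0.707, -0.0]
wrist_force: [1.1, 0.9, -1.0]
finger_gap: 0.0191
clock: 4.78
tcp_pos: [0.503, -0.056, 0.2016]
orientation: [0.0, 0.709, 0.706, -0.0]
wrist_force: [0.2, 0.2, -0.8]
finger_gap: 0.0192
wrist pin_tip [236.1  279.3    0.89] [ 0.5013 -0.0598  0.125 ] [ 0.5015 -0.0528  0.1421]
side pin_tip [242.2  300.3    0.86] [ 0.508  -0.0386  0.125 ] [ 0.4972 -0.0587  0.141 ]
side guide [276.9  317.8    0.77] [ 0.505  -0.0995  0.104 ] [ 0.5058 -0.0981  0.1027]
side flange_face [292.4  377.4    0.71] [ 0.5837 -0.1379  0.076 ] [ 0.5602 -0.1663  0.1069]
scene pin_tip [201.8  177.5    0.44] [ 0.4862 -0.0593  0.125 ] [ 0.5073 -0.0557  0.1417]
scene guide [215.8  154.1    0.84] [ 0.4951 -0.1     0.104 ] [ 0.4945 -0.1001  0.1035]
scene guide [250.3  177.2    0.52] [ 0.5801 -0.0551  0.104 ] [ 0.5412 -0.0626  0.0661]
scene flange_face [265.4  129.8    0.74] [ 0.5808 -0.1322  0.076 ] [ 0.6113 -0.1218  0.1074]
5.3833 [ 0.50292916 -0.05233717  0.20238413] [1.15203980e-04 7.06801012e-01 7.07412405e-01 7.95600482e-05] 0.01925456434194161 [-0.94088354  0.92411696 -0.2426175 ]
```

View pics/wrist3.png

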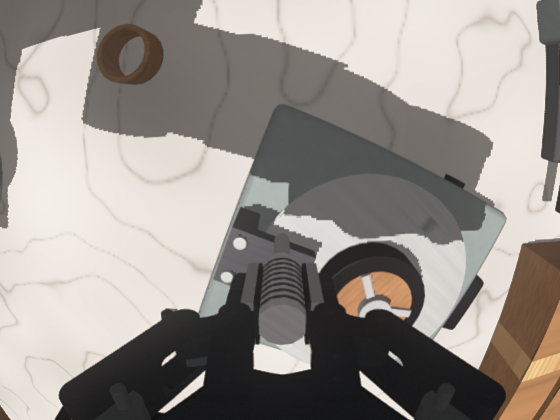

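View pics/side3.png

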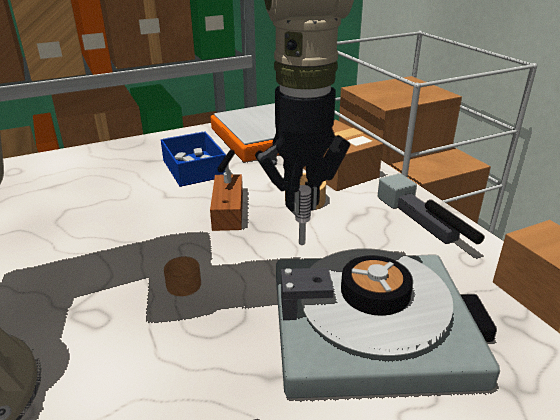

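View pics/scene3.png

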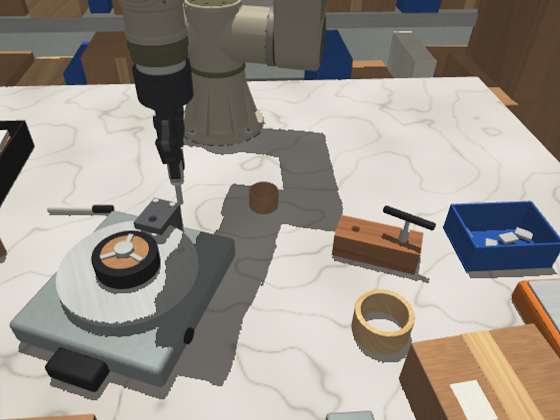

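Run:
```python
import cv2,numpy as np
a=cv2.imread('pics/side0.png')[260:300,295:345]
b=cv2.imread('pics/wrist0.png')[280:325,180:250]
c=cv2.imread('pics/scene0.png')[195:240,130:190]
o=[cv2.resize(x,(x.shape[1]*6,x.shape[0]*6),interpolation=cv2.INTER_NEAREST) for x in (a,c)]
o=[cv2.copyMakeBorder(x,0,270-x.shape[0],0,5,cv2.BORDER_CONSTANT) for x in o]
cv2.imwrite('pics/crop.png',np.hstack(o))
cv2.imwrite('pics/crop2.png',cv2.resize(b,None,fx=8,fy=8,interpolation=cv2.INTER_NEAREST))
```

```text
(no output)
```

View pics/crop.png

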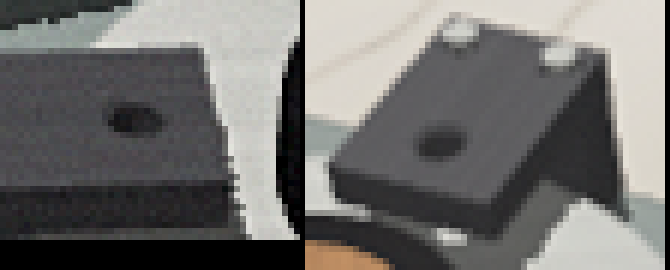

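View pics/crop2.png

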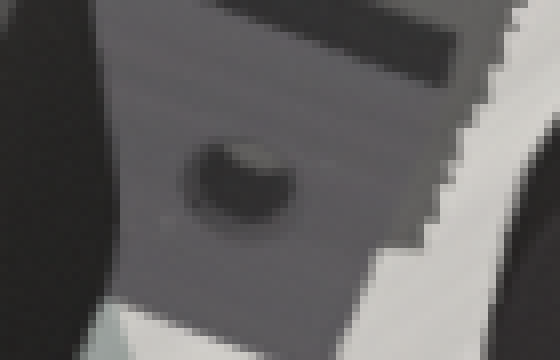

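Run:
```python
from h import *
s=env.get_state();print(s['clock'],s['tcp_pos'])
C={'side':dict(origin=[ 0.21805245,-0.57938062,0.55660128],orientation=[-0.48377081,0.84912419,-0.18729842,0.09936402],fx=494.657,fy=494.657,cx=270.33,cy=204.706),
'scene':dict(origin=[1.10278767,0.04604407,0.61287408],orientation=[-0.30601562,0.66495195,0.62193163,-0.27819848],fx=466.8,fy=466.8,cx=270.254,cy=221.916),
'wrist':dict(origin=[0.57543495,0.08194348,0.37457367],orientation=[1.61020207e-01,9.86950848e-01,0,-7.18020180e-04],fx=325.192,fy=325.192,cx=281.799,cy=214.628)}
for n,r,k in [('side',279.4,316.9),('scene',218.5,151.7),('wrist',302.4,209.8)]: print(n,atz(C[n],n,r,k,.104))
```

```text
5.3833 [ 0.50292916 -0.05233717  0.20238413]
side [ 0.5010927  -0.10384857  0.104     ]
scene [ 0.5018704 -0.1031639  0.104    ]
wrist [ 0.50223721 -0.102342    0.104     ]
```

```bash
python3 -m creep '{"hand":[10,10,10,10,10],"delta_pos":[[-0.03,-0.001,0],[-0.03,0,0],[-0.003,0,0.01],[0,0,0.01],[0,0,0.006]],"turn":[0,0,0,0,0]}'
python3 - <<'E'
from h import *
I={}
for n in ['side','scene','wrist']:
    c=env.read_camera(n);save(c,n+'4.png');I[n]=c
s=env.get_state();print(s['clock'],s['tcp_pos'],s['orientation'],s['finger_gap'],s['wrist_force'])
R0=rot(s['orientation']);tip=s['tcp_pos']+R0@[0,0,.0682];print('tip exp',tip)
def proj(c,n,P):
    q=rot(c['orientation']).T@(np.array(P)-c['origin'])
    if n=='wrist':
        r=np.hypot(q[0],q[1]);th=np.arctan2(r,q[2]); return c['cy']+c['fy']*th*q[1]/r, c['cx']+c['fx']*th*q[0]/r
    return c['cy']+c['fy']*q[1]/q[2], c['cx']+c['fx']*q[0]/q[2]
o=[]
for n in ['side','scene','wrist']:
    p=proj(I[n],n,tip);g=proj(I[n],n,[.502,-.1027,.104]);print(n,p,g)
    im=cv2.imread('pics/%s4.png'%n);r0,k0=int(g[0])-35,int(g[1])-22
    cr=cv2.resize(im[r0:r0+50,k0:k0+44],None,fx=6,fy=6,interpolation=cv2.INTER_NEAREST)
    for q,col in((p,(0,0,255)),(g,(0,255,0))):
        cv2.circle(cr,(int((q[1]-k0+.5)*6),int((q[0]-r0+.5)*6)),3,col,-1)
    o.append(cr)
cv2.imwrite('pics/crop4.png',np.hstack(o))
E
```

```text
clock: 5.8
tcp_pos: [0.5014, -0.1028, 0.1802]
orientation: [-0.001, 0.707, 0.707, -0.0]
wrist_force: [-0.7, -0.5, -0.8]
finger_gap: 0.0189
5.95 [ 0.50137468 -0.10219639  0.18069748] [-9.56184664e-04  7.06776162e-01  7.07436542e-01 -2.85697182e-04] 0.018864517175238273 [-0.23501903  0.13018963 -0.62264923]
tip exp [ 0.50125487 -0.10213177  0.11249762]
side (np.float64(273.97932887401754), np.float64(316.6229950631293)) (np.float64(278.7577583830184), np.float64(317.06463096859585))
scene (np.float64(214.33766549259013), np.float64(151.57299968327789)) (np.float64(218.53965374791403), np.float64(151.97352198502102))
wrist (np.float64(236.18413716664293), np.float64(282.37931679719867)) (np.float64(232.27876896344952), np.float64(283.49266115449086))
```

View pics/crop4.png

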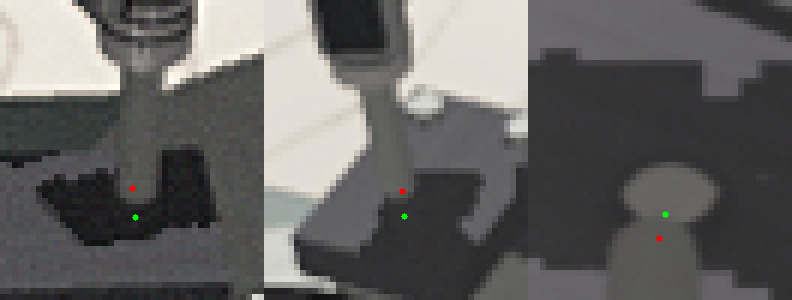

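```bash
python3 -m creep '{"hand":[10,10,10,10,10],"delta_pos":[[0,0,0.004],[0,0,0.004],[0,0,0.004],[0,0,0.002],[0,0,0]],"turn":[0,0,0,0,0]}'
```

```text
clock: 6.37
tcp_pos: [0.502, -0.1028, 0.1699]
orientation: [-0.0, 0.707, 0.707, 0.0]
wrist_force: [0.8, 1.1, -1.4]
finger_gap: 0.0192
```

```bash
python3 -m creep '{"hand":[10,10,10,10,10],"delta_pos":[[0,0,0.003],[0,0,0.003],[0,0,0.002],[0,0,0],[0,0,0]],"turn":[0,0,0,0,0]}'
```

```text
clock: 6.78
tcp_pos: [0.5021, -0.103, 0.1637]
orientation: [-0.0, 0.707, 0.707, 0.0]
wrist_force: [0.7, 1.8, -1.5]
finger_gap: 0.0191
```

```bash
python3 -m creep '{"hand":[10,10,10,10,10],"delta_pos":[[0.001,0,0.004],[0,0,0.005],[0,0,0.005],[0,0,0.003],[0,0,0]],"turn":[0,0,0,0,0]}'
python3 - <<'E'
from h import *
c=env.read_camera('side');save(c,'side5.png')
c=env.read_camera('scene');save(c,'scene5.png')
s=env.get_state();print(s['clock'],s['tcp_pos'],s['orientation'],s['finger_gap'],s['wrist_force'],s['ft_torque'])
o=[]
for n,(r0,k0) in {'side':(200,260),'scene':(170,80)}.items():
    im=cv2.imread('pics/%s5.png'%n)
    o.append(cv2.resize(im[r0:r0+130,k0:k0+130],None,fx=3,fy=3,interpolation=cv2.INTER_NEAREST))
cv2.imwrite('pics/crop5.png',np.hstack(o))
E
```

```text
clock: 7.2
tcp_pos: [0.5018, -0.1024, 0.1495]
orientation: [-0.0, 0.707, 0.707, -0.0]
wrist_force: [0.9, 0.9, -2.0]
finger_gap: 0.0195
7.3 [ 0.50186979 -0.10241426  0.14999357] [-2.20167723e-04  7.07143164e-01  7.07070340e-01 -1.75261703e-04] 0.018967688694813186 [ 0.76298906  1.39120815 -1.54248847] [ 0.26451462 -0.17005122  0.04688683]
```

View pics/crop5.png

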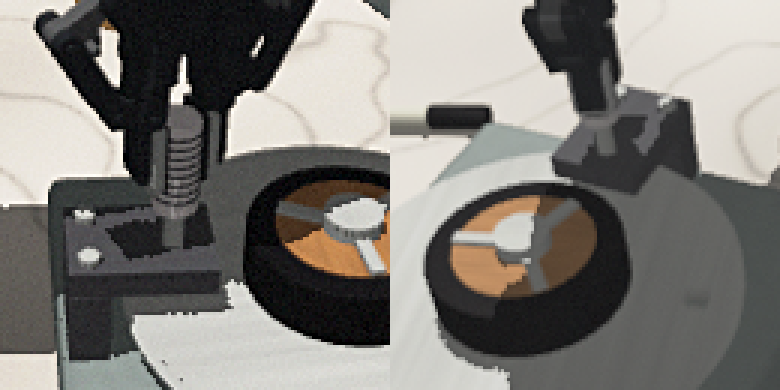

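```bash
cat >> h.py <<'E'
AX=np.array([.583,-.1335]); G=np.array([.502,-.1027])
GA=np.arctan2(*(G-AX)[::-1])
def hole(cams=('scene','side'),zf=.076,tag=None):
    out=[]
    for n in cams:
        t=env.get_state()['clock']; c=env.read_camera(n)
        if tag: save(c,n+tag+'.png')
        for p in env.pinpoint(n,'lock_hole')[:3]:
            q=atz(c,n,*p['location'],zf)[:2]-AX
            ang=np.degrees((np.arctan2(q[1],q[0])-GA)%(2*np.pi))
            ok=abs(np.hypot(*q)-.085)<.012
            print(f"{n} t={t:.3f} ang={ang:.1f} r={np.hypot(*q)*1e3:.0f}mm sc={p['score']:.2f} px={np.round(p['location'])}", 'OK' if ok else '')
            if ok: out.append((t,ang))
    return out
def st():
    s=env.get_state();print('t',round(s['clock'],3),'tcp',s['tcp_pos'].round(4),'F',s['wrist_force'].round(2),'T',s['ft_torque'].round(3))
E
python3 - <<'E'
from h import *
print(np.degrees(GA)); st()
for i in range(3): hole(tag='6_%d'%i)
st()
E
```

```text
159.1808479718797
t 7.3 tcp [ 0.5019 -0.1024  0.15  ] F [ 0.76  1.39 -1.54] T [ 0.265 -0.17   0.047]
scene t=7.300 ang=290.0 r=86mm sc=0.77 px=[265. 184.] OK
side t=7.400 ang=313.3 r=83mm sc=0.66 px=[267. 330.] OK
scene t=7.500 ang=332.7 r=84mm sc=0.89 px=[240. 172.] OK
side t=7.600 ang=346.3 r=83mm sc=0.69 px=[285. 318.] OK
side t=7.800 ang=17.3 r=91mm sc=0.77 px=[307. 319.] OK
t 7.9 tcp [ 0.502  -0.1024  0.1504] F [-0.35  1.6  -0.86] T [ 0.168 -0.023  0.013]
```

```bash
python3 -m creep '{"hand":[10,10,10,10,10],"delta_pos":[[0,0,0.0035],[0,0,0.003],[0,0,0.0012],[0,0,0.0012],[0,0,0.0012]],"turn":[0,0,0,0,0]}'
python3 - <<'E'
from h import *
st();hole(('scene',),tag='7');st()
E
```

```text
clock: 8.32
tcp_pos: [0.5023, -0.1025, 0.1424]
orientation: [0.0, 0.707, 0.707, 0.0]
wrist_force: [0.6, 0.9, 2.6]
finger_gap: 0.0192
t 8.317 tcp [ 0.5023 -0.1025  0.1424] F [0.57 0.87 2.6 ] T [ 0.066 -0.039  0.008]
scene t=8.317 ang=86.0 r=84mm sc=0.97 px=[253.  84.] OK
scene t=8.317 ang=1.9 r=92mm sc=0.20 px=[229. 154.] OK
t 8.417 tcp [ 0.5023 -0.1025  0.1423] F [ 0.72 -0.32 -0.36] T [ 0.025 -0.109 -0.015]
```

```bash
python3 -m creep '{"hand":[10,10,10,10,10],"delta_pos":[[0,0,0.0012],[0,0,0],[0,0,0],[0,0,0],[0,0,0]],"turn":[0,0,0,0,0]}'
python3 - <<'E'
from h import *
st();hole(('scene',),tag='8');st()
E
```

```text
clock: 8.83
tcp_pos: [0.5023, -0.1025, 0.1415]
orientation: [0.0, 0.707, 0.707, 0.0]
wrist_force: [1.1, -0.5, 2.6]
finger_gap: 0.0193
t 8.833 tcp [ 0.5023 -0.1025  0.1415] F [ 1.05 -0.52  2.64] T [ 0.025 -0.149 -0.006]
scene t=8.833 ang=129.5 r=86mm sc=0.66 px=[282.  71.] OK
scene t=8.833 ang=291.4 r=391mm sc=0.48 px=[254. 373.] 
t 8.933 tcp [ 0.5023 -0.1025  0.1414] F [ 0.73 -0.12  2.56] T [ 0.01  -0.158 -0.01 ]
```

```bash
python3 -m creep '{"hand":[10,10,10,10,10],"delta_pos":[[0,0,0],[0,0,0],[0,0,0],[0,0,0],[0,0,0]],"turn":[0,0,0,0,0]}'
python3 - <<'E'
from h import *
st();hole(('scene',),tag='9');st()
E
```

```text
clock: 9.35
tcp_pos: [0.5021, -0.1024, 0.1413]
orientation: [0.0, 0.707, 0.707, 0.0]
wrist_force: [1.4, 0.7, 2.4]
finger_gap: 0.0192
t 9.35 tcp [ 0.5021 -0.1024  0.1413] F [1.44 0.73 2.45] T [-0.009 -0.153  0.044]
scene t=9.350 ang=163.7 r=87mm sc=0.81 px=[303.  85.] OK
t 9.45 tcp [ 0.5021 -0.1024  0.1413] F [ 1.42 -0.44  2.44] T [-0.011 -0.187 -0.023]
```

```bash
python3 -m creep '{"hand":[10,10,10,10,10],"delta_pos":[[0,0,0.0006],[0,0,0],[0,0,0],[0,0,0],[0,0,0]],"turn":[0,0,0,0,0]}'
python3 - <<'E'
from h import *
st();hole(('scene',),tag='10');st()
E
```

```text
clock: 9.87
tcp_pos: [0.502, -0.1024, 0.1407]
orientation: [-0.0, 0.707, 0.707, -0.0]
wrist_force: [0.2, -0.5, 2.8]
finger_gap: 0.0191
t 9.867 tcp [ 0.502  -0.1024  0.1407] F [ 0.25 -0.49  2.75] T [-0.015 -0.08   0.062]
scene t=9.867 ang=197.1 r=92mm sc=0.60 px=[314. 114.] OK
t 9.967 tcp [ 0.502  -0.1024  0.1408] F [0.89 0.34 3.52] T [ 0.01  -0.088  0.027]
```

```bash
python3 -m creep '{"hand":[10,10,10,10,10],"delta_pos":[[0,0,0.0005],[0,0,0],[0,0,0],[0,0,0],[0,0,0]],"turn":[0,0,0,0,0]}'
python3 - <<'E'
from h import *
st();hole(('scene',),tag='11');st()
E
```

```text
clock: 10.38
tcp_pos: [0.5021, -0.1024, 0.1404]
orientation: [0.0, 0.707, 0.707, 0.0]
wrist_force: [0.3, 0.6, 2.2]
finger_gap: 0.0193
t 10.383 tcp [ 0.5021 -0.1024  0.1404] F [0.35 0.58 2.17] T [-0.05  -0.038 -0.021]
scene t=10.383 ang=224.2 r=81mm sc=0.56 px=[303. 143.] OK
t 10.483 tcp [ 0.502  -0.1024  0.1404] F [1.22 0.22 3.23] T [ 0.007  0.035 -0.055]
```

```bash
python3 -m creep '{"hand":[10,10,10,10,10],"delta_pos":[[0,0,0.0005],[0,0,0],[0,0,0],[0,0,0],[0,0,0]],"turn":[0,0,0,0,0]}'
python3 - <<'E'
from h import *
st();hole(('scene',),tag='12');st()
E
```

```text
clock: 10.9
tcp_pos: [0.5021, -0.1024, 0.14]
orientation: [0.0, 0.707, 0.707, 0.0]
wrist_force: [-0.3, 0.0, 3.2]
finger_gap: 0.0193
t 10.9 tcp [ 0.5021 -0.1024  0.14  ] F [-0.27  0.04  3.18] T [ 0.005 -0.036  0.012]
scene t=10.900 ang=251.4 r=88mm sc=0.60 px=[292. 169.] OK
t 11.0 tcp [ 0.5021 -0.1024  0.14  ] F [ 0.87 -0.23  3.68] T [-0.037  0.027 -0.029]
```

```bash
python3 -m creep '{"hand":[10,10,10,10,10],"delta_pos":[[0,0,0.0007],[0,0,0],[0,0,0],[0,0,0],[0,0,0]],"turn":[0,0,0,0,0]}'
python3 - <<'E'
from h import *
st();hole(('scene',),tag='13');st()
E
```

```text
clock: 11.42
tcp_pos: [0.5021, -0.1024, 0.1395]
orientation: [0.0, 0.707, 0.707, 0.0]
wrist_force: [0.7, -0.1, 3.7]
finger_gap: 0.0196
t 11.417 tcp [ 0.5021 -0.1024  0.1395] F [ 0.71 -0.08  3.68] T [-0.058 -0.018  0.045]
scene t=11.417 ang=270.3 r=80mm sc=0.64 px=[278. 176.] OK
t 11.517 tcp [ 0.5021 -0.1024  0.1394] F [ 0.62 -0.    3.98] T [-0.084 -0.062 -0.036]
```

```bash
python3 -m creep '{"hand":[10,10,10,10,10],"delta_pos":[[0,0,0],[0,0,0],[0,0,0],[0,0,0],[0,0,0]],"turn":[0,0,0,0,0]}'
python3 -m creep '{"hand":[10,10,10,10,10],"delta_pos":[[0,0,0],[0,0,0],[0,0,0],[0,0,0],[0,0,0]],"turn":[0,0,0,0,0]}'
python3 - <<'E'
from h import *
st();hole(('scene',),tag='14');st()
E
```

```text
clock: 11.93
tcp_pos: [0.5021, -0.1024, 0.1395]
orientation: [0.0, 0.707, 0.707, 0.0]
wrist_force: [-0.1, 0.0, 3.4]
finger_gap: 0.0194
clock: 12.35
tcp_pos: [0.5021, -0.1024, 0.1395]
orientation: [0.0, 0.707, 0.707, 0.0]
wrist_force: [0.5, -0.8, 3.7]
finger_gap: 0.0194
t 12.35 tcp [ 0.5021 -0.1024  0.1395] F [ 0.46 -0.84  3.74] T [-0.077 -0.12  -0.015]
t 12.45 tcp [ 0.5021 -0.1024  0.1395] F [0.28 1.2  2.86] T [-0.098 -0.064 -0.006]
```

Run:
```python
import cv2;im=cv2.imread('pics/scene14.png')[170:330,50:220];cv2.imwrite('pics/c14.png',cv2.resize(im,None,fx=3.5,fy=3.5,interpolation=cv2.INTER_CUBIC))
```

```text
(no output)
```

View pics/c14.png

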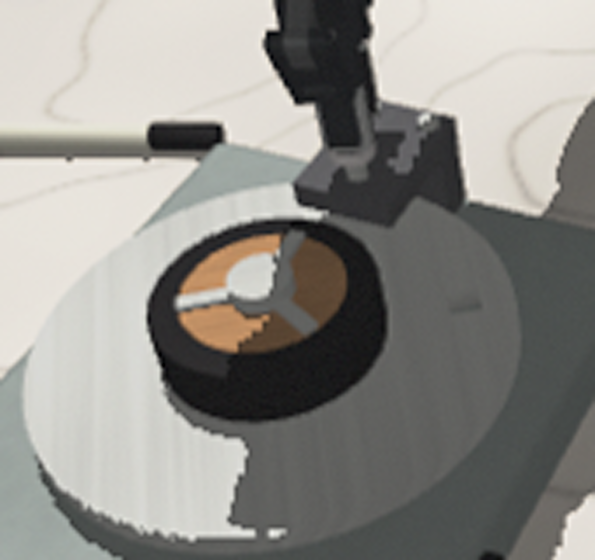

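```bash
for i in 1; do python3 -m creep '{"hand":[10,10,10,10,10],"delta_pos":[[0,0,0],[0,0,0],[0,0,0],[0,0,0],[0,0,0]],"turn":[0,0,0,0,0]}'; done
python3 -m creep '{"hand":[10,10,10,10,10],"delta_pos":[[0,0,0],[0,0,0],[0,0,0],[0,0,0],[0,0,0]],"turn":[0,0,0,0,0]}'
python3 - <<'E'
from h import *
st();hole(('scene','side'),tag='15');st()
print(atz(env.read_camera('scene'),'scene',258,182.9,.071)[:2]-AX)
E
```

```text
clock: 12.87
tcp_pos: [0.5021, -0.1024, 0.1394]
orientation: [0.0, 0.707, 0.707, 0.0]
wrist_force: [0.7, -0.5, 3.7]
finger_gap: 0.0191
clock: 13.28
tcp_pos: [0.5021, -0.1024, 0.1395]
orientation: [0.0, 0.707, 0.707, 0.0]
wrist_force: [0.2, -0.4, 4.1]
finger_gap: 0.0194
t 13.283 tcp [ 0.5021 -0.1024  0.1395] F [ 0.17 -0.37  4.14] T [-0.122 -0.137  0.001]
scene t=13.283 ang=337.8 r=76mm sc=0.83 px=[241. 166.] OK
side t=13.383 ang=351.5 r=87mm sc=0.73 px=[288. 316.] OK
t 13.483 tcp [ 0.5021 -0.1024  0.1395] F [1.32 0.13 3.35] T [-0.097 -0.175  0.03 ]
[-0.01840462  0.08240375]
```

```bash
python3 -m creep '{"hand":[10,10,10,10,10],"delta_pos":[[0,0,0],[0,0,0],[0,0,0],[0,0,0],[0,0,0]],"turn":[0,0,0,0,0]}'
python3 - <<'E'
from h import *
st()
E
python3 -m creep '{"hand":[10,10,10,10,10],"delta_pos":[[0,0,0],[0,0,0],[0,0,0],[0,0,0],[0,0,0]],"turn":[0,0,0,0,0]}'
python3 - <<'E'
from h import *
st();hole(('scene','side'),tag='16');st()
E
```

```text
clock: 13.95
tcp_pos: [0.5017, -0.1022, 0.139]
orientation: [-0.0, 0.707, 0.707, -0.0]
wrist_force: [0.8, 0.5, 0.2]
finger_gap: 0.0193
t 13.95 tcp [ 0.5017 -0.1022  0.139 ] F [0.76 0.46 0.18] T [-0.05  -0.25  -0.022]
clock: 14.37
tcp_pos: [0.5017, -0.1022, 0.139]
orientation: [-0.0, 0.707, 0.707, -0.0]
wrist_force: [0.8, 0.5, -1.6]
finger_gap: 0.019
t 14.367 tcp [ 0.5017 -0.1022  0.139 ] F [ 0.83  0.48 -1.61] T [ 0.023 -0.228 -0.014]
scene t=14.367 ang=1.7 r=91mm sc=0.83 px=[229. 154.] OK
side t=14.467 ang=5.1 r=89mm sc=0.59 px=[298. 316.] OK
t 14.567 tcp [ 0.5018 -0.1022  0.1391] F [ 1.55  0.24 -2.71] T [ 0.075 -0.213  0.062]
```

```bash
python3 -m creep '{"hand":[10,10,10,10,10],"delta_pos":[[0,0,0.0025],[0,0,0.0025],[0,0,0.0025],[0,0,0.0025],[0,0,0]],"turn":[0,0,0,0,0]}'
python3 -m creep '{"hand":[10,10,10,10,10],"delta_pos":[[0,0,0.0015],[0,0,0],[0,0,0],[0,0,0],[0,0,0]],"turn":[0,0,0,0,0]}'
python3 - <<'E'
from h import *
st();hole(('side','scene'),tag='17');st()
a=cv2.imread('pics/side17.png')[190:330,240:400];b=cv2.imread('pics/scene17.png')[160:300,80:240]
cv2.imwrite('pics/c17.png',cv2.resize(np.hstack([a,b]),None,fx=2.5,fy=2.5,interpolation=cv2.INTER_CUBIC))
E
```

```text
clock: 14.98
tcp_pos: [0.5022, -0.1025, 0.1312]
orientation: [0.0, 0.707, 0.707, 0.0]
wrist_force: [0.5, 0.0, 0.2]
finger_gap: 0.0193
clock: 15.4
tcp_pos: [0.5021, -0.1025, 0.1302]
orientation: [0.0, 0.707, 0.707, 0.0]
wrist_force: [0.6, 0.7, 0.1]
finger_gap: 0.0195
t 15.4 tcp [ 0.5021 -0.1025  0.1302] F [0.57 0.68 0.1 ] T [-0.074 -0.158  0.008]
side t=15.400 ang=6.9 r=86mm sc=0.74 px=[298. 319.] OK
scene t=15.500 ang=6.3 r=91mm sc=0.63 px=[228. 150.] OK
scene t=15.500 ang=291.9 r=394mm sc=0.39 px=[252. 375.] 
t 15.6 tcp [ 0.5022 -0.1024  0.1302] F [ 0.59 -0.69 -0.55] T [-0.129 -0.19   0.012]
```

View pics/c17.png

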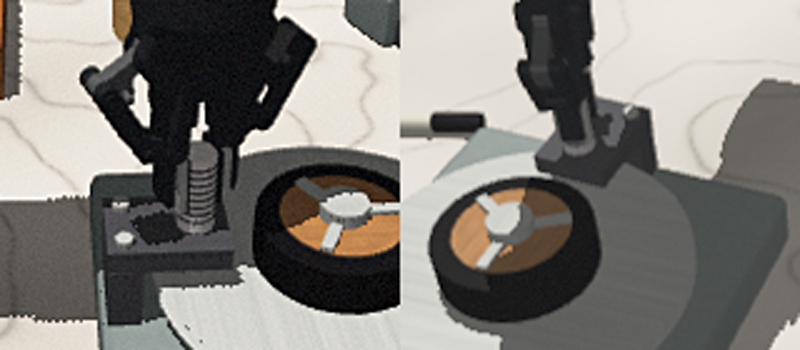

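```bash
python3 -m creep '{"hand":[10,10,10,10,10],"delta_pos":[[0,0,0.0012],[0,0,0.0012],[0,0,0],[0,0,0],[0,0,0]],"turn":[0,0,0,0,0]}'
python3 -m creep '{"hand":[10,10,10,10,10],"delta_pos":[[0,0,0.0012],[0,0,0],[0,0,0],[0,0,0],[0,0,0]],"turn":[0,0,0,0,0]}'
```

```text
clock: 16.02
tcp_pos: [0.5021, -0.1025, 0.1293]
orientation: [0.0, 0.707, 0.707, 0.0]
wrist_force: [-2.0, 0.8, 7.0]
finger_gap: 0.0195
clock: 16.43
tcp_pos: [0.5022, -0.1025, 0.1292]
orientation: [0.001, 0.707, 0.707, 0.0]
wrist_force: [-3.6, 1.5, 13.6]
finger_gap: 0.0189
```

```bash
python3 -m creep '{"hand":[30,45,55,60,60],"delta_pos":[[0,0,0],[0,0,0],[0,0,0],[0,0,0],[0,0,0]],"turn":[0,0,0,0,0]}'
python3 -m creep '{"hand":[60,60,60,60,60],"delta_pos":[[0,0,0],[0,0,-0.01],[0,0,-0.03],[0,0,-0.04],[0,0,-0.04]],"turn":[0,0,0,0,0]}'
python3 - <<'E'
from h import *
st();hole(('side','scene'),tag='18')
n='wrist';c=env.read_camera(n);save(c,'wrist18.png');st()
a=cv2.imread('pics/side18.png')[190:330,240:400];b=cv2.imread('pics/scene18.png')[160:300,80:240]
cv2.imwrite('pics/c18.png',cv2.resize(np.hstack([a,b]),None,fx=2.5,fy=2.5,interpolation=cv2.INTER_CUBIC))
P=np.array([bydepth(c,n,r,k) for r in range(150,300) for k in range(200,360) if c['depth'][r,k]>0])
P=P[(P[:,2]>.145)&(P[:,2]<.165)&(np.hypot(P[:,0]-.502,P[:,1]+.1025)<.03)];print(len(P),P.mean(0),P.min(0),P.max(0))
E
```

```text
clock: 16.85
tcp_pos: [0.5019, -0.1023, 0.127]
orientation: [-0.0, 0.707, 0.707, -0.0]
wrist_force: [0.2, -0.3, -0.9]
finger_gap: 0.0596
clock: 17.27
tcp_pos: [0.5013, -0.1021, 0.2243]
orientation: [-0.001, 0.707, 0.707, -0.0]
wrist_force: [1.0, 0.3, -0.3]
finger_gap: 0.0598
t 17.267 tcp [ 0.5013 -0.1021  0.2243] F [ 1.02  0.3  -0.31] T [-0.056 -0.09   0.001]
side t=17.267 ang=5.6 r=90mm sc=0.72 px=[298. 315.] OK
scene t=17.367 ang=4.0 r=81mm sc=0.59 px=[232. 150.] OK
scene t=17.367 ang=218.7 r=69mm sc=0.39 px=[298. 136.] 
t 17.517 tcp [ 0.5021 -0.1024  0.2235] F [ 0.35  0.55 -0.52] T [ 0.043  0.063 -0.032]
872 [ 0.50294851 -0.10051276  0.15408159] [ 0.49223852 -0.1126404   0.14520533] [ 0.51364106 -0.09072132  0.15656806]
```

View pics/c18.png

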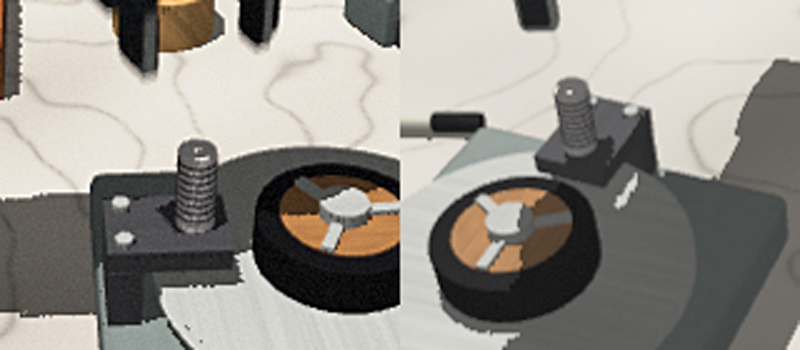

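View pics/wrist18.png

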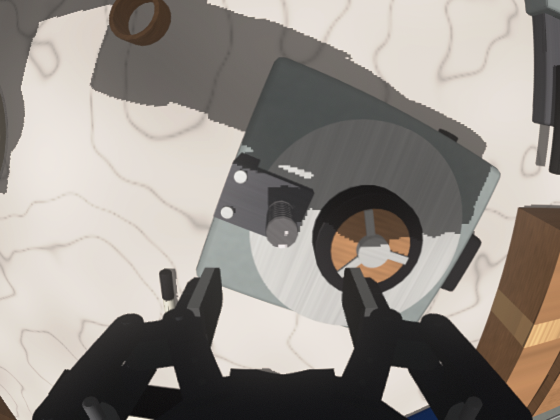

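Run:
```python
from h import *
env.hand_in(); st()
```

```text
the job is handed in; nothing more can be done
the job is handed in; nothing more can be done
```

The lock pin is fully home in the bracket and the turntable is locked. I handed the job in at about 17.5 s; hand-in gives no verdict, so the result rests on my own checks.

- **What I did:** I took the pin from the holder and lowered it into the guide hole. I then braked the flange in small steps, from about 2.8 rad/s to about 0.55 rad/s. The lock hole came round and the pin dropped in; the wrist force fell away as it did. I pushed the pin down until the handle seated at TCP height 0.129 m, as predicted, with 13.6 N on the wrist. Then I let go and raised the arm clear.
- **Forces and speed:** While the pin was on the flange face, the wrist readings stayed at about 4 N, or roughly 5.5 N allowing for the sensor offset. The limit is 20 N. The speeds come from camera angles about half a second apart, so I never measured the exact speed at the moment the pin entered.
- **Last checks:** The pin looks upright on the bracket. Its top averages 0.154 m, which is the height expected with the handle resting on the bracket. The reel spokes have not moved between the pictures before and after release. The gripper is clear and open, and nothing else in the views looks moved.
- **Disagreements:** The trained networks placed the guide hole about 3 mm from my own reading of the images. I used mine, and the pin went in. The wrist force readings were noisy by about 1 N. After the pin was in, the networks' lock-hole readings wandered by a few degrees, but they may have been seeing the bracket hole.

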